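Candle an egg: touch the dish to the lamp collar and turn it a quarter turn

TASK

An egg lies loose in the wire-framed candling dish: pick the dish up by the grip bar on top and, with the bar pointing at the candling lamp, bring it forward until you feel its rim touch the middle of the sprung rubber collar on the lamp's hood. Keeping the rim lightly against the collar, turn the dish a quarter turn, either way, so that the bar stands square across the beam and the egg shows its side to the lamp. Keep the dish level and the egg in the middle and untouched throughout, do not shove the collar or disturb the other things on the bench, and finish while still holding the dish there in the air, touching the collar.

Things in the scene. Friction and masses are not known exactly. Their poses are not given: they have to be found in the camera images.
- dish: Candling dish: shallow round steel, 132 mm across, the rim's outer edge 24 mm above the underside; foot ring 76 mm across. Inside, a flat middle 26 mm across at 6 mm height, then a gently rising saucer. Four 4.5 mm wire legs rise from the rim, at 45 degrees to x and y, to a bar above. 0.22 to 0.35 kg, balanced. Origin: centre of the underside; x along the bar, z up.
- dish_grip (a point): Middle of the dish's black grip bar, 122 mm straight above the dish's origin. The bar is level, 84 mm long (along the dish's x), 14 mm thick (y), 18 mm tall, with flat sides; nothing stands beside it.
- egg: Brown hen's egg, 57 mm long, 44 mm thick, about 0.06 kg, lying loose on its side in the dish's middle, its length (its x axis) roughly along the grip bar. It rolls if the dish is tipped or jerked. Origin on its underside as first laid.
- egg_center (a point): Middle of the egg.
- lamp: Candling lamp, fixed: grey round housing 104 mm across, 225 mm high, from 45 mm before to 97 mm behind a column; base 170 x 150 mm. Its level beam runs along the lamp's -x axis, 170 mm above the bench, over y = 0 of its frame. In front a steel pull-out hood with a rubber collar at its end. Origin: centre of the base's underside, below the column; z up.
- lamp_beam (a point): Point on the beam's centre line, 170 mm above the lamp's origin, inside the housing. From here the flat face of the collar, round, black, 53 mm across with a lit lens, lies 105 to 135 mm away along the lamp's -x: set differently each time and not told, so feel for it. It is sprung: it begins to give at 0.6 N and has given 12 mm at 2.4 N; then it is solid. The hood stays put.
- carton: Bystander: grey-brown pulp tray section with five eggs, 96 x 144 mm, 65 mm high. Origin: centre of its underside.
- tape: Bystander: roll of packing tape lying flat, 100 mm across, 48 mm high. Origin: centre of its underside.
- tub: Bystander: white lidded plastic tub, 72 mm across, 100 mm high. Origin: centre of its underside.
There are look-alikes about, which are no part of the job. Several things have the shape of the egg; the one meant has the colours described above.

How it is judged:
By the outcome, as a careful person would: the job done as asked, in the order asked, and still so for the second after the job is handed in, while the arm keeps its last pose, push and grip.
It also fails if it takes over 67 s, if anything falls off the work surface, if the arm or the gripper's body presses on something with over 40 N, if the wrist force passes 120 N, or if a joint passes its speed limit or range.

ROBOT

A 6-joint arm with a two-finger parallel gripper is mounted at the origin on the work surface. World frame = base frame: x ahead of the robot, y to its left, z up, the work surface at z = 0. Lengths are in m, angles in rad, forces in N, time in s.
With the tool pointing down it reaches from about 0.3 to 0.875 m from the base axis. Payload 4.2 kg.
Tool frame: the origin (TCP) lies at the very end of the fingers, on their centre line; the grasp point (between the pads) lies 19 mm behind it; z points along the fingers, y is the direction in which the jaws open and shut (so a half turn about z gives the same grasp; the last joint's range is limited). The gripper opens to 85 mm and grips with 20 to 120 N. Pads are 22 mm wide; open, the fingers measure 114 mm over their backs; the gripper's body (76 mm by 85 mm) begins 54 mm behind the grasp point. The pads swing forward as they close: fully open they stand 13 mm farther back than shut.
Start: joints at [1.237, 0.32, 1.565, -0, 1.257, -0.02], TCP at [0.177, 0.547, 0.231] pointing down, gripper open.
Joint ranges: [-3.11, 3.11], [-0.84, 2.01], [0.21, 2.61], [-1.34, 4.49], [0.05, 2.63], [-2.56, 2.56]. Speed limits (rad/s): [2.57, 2.57, 3.14, 3.14, 3.14, 3.14].

INTERFACE

Orientations are given as a unit quaternion [w, x, y, z].
In Python, from rig import ctrl gives the robot as it stands. The module is installed in compiled form; this text tells all that it offers.
- The arm moves only by the tool arm_command, never from a script. Its argument "targets" is a list of rows, each a list of 5 numbers: the shift along the tool's x, y, z normalised to -1 to 1, where 1 is 0.06 m, then the turn about the tool's z normalised to -1 to 1, where 1 is 0.1 rad, then the closure, from -1 (fully open) to 1 (shut), so that 0 is half open. A call has 1 to 20 rows; each row shifts and turns the commanded pose from where the row before left it, along the tool's axes as they then stand; what a row does not reach is not made up. A row lasts 1/8 s, in which the tool goes at most 62.5 mm and 10.7 degrees, less where a joint would pass 70% of its speed; a pose out of reach is approached as far as the arm can. A call with a number of a shift or a turn outside -1 to 1 is refused whole. A call with a gripper value outside its range is refused whole. The fingers move at their own pace and stop on an object; "grip_force" is the grip in N (left out, the last holds). Time passes only in rows, so rows that do not move let the fingers close. It gives the time, the measured TCP pose, the force and the opening at its end, in the units of the state.
- ctrl.state(): the state, without advancing time (a new reading comes with each control period).
- ctrl.capture(name): name is "scene" or "top" or "wrist"; returns a dict with "image" (480x640x3 uint8, red, green, blue), "z_map" (480x640 float32, m along the optical axis (not along the pixel's ray), 0 where there is no reading), "mtx" (3x3 intrinsics, pixels), "R" (3x3) and "t" (3): a world point X has camera coordinates R X + t. Camera axes: x right, y down, z forward; pixel columns grow to the right and rows downward; lengths in m; the calibration is good to about 2 mm. The wrist camera is an equidistant fisheye: a pixel r from the principal point sees the ray r / f radians off the axis. A picture is of the moment at which its call begins.
- ctrl.sign_off(): hands the job in, once; it reports no verdict.
The state is a dict: "t": time; "joint_positions": joint angles; "dq": joint speeds; "joint_efforts": joint torques, N m; "tcp_pos": TCP position; "tcp_rot": TCP orientation; "wrist_force": force on the tool from outside, world axes, zero at the start; "ft_torque": the same for the moment, N m; "gripper_width": finger opening in m.
Only numpy, scipy, OpenCV 4.12 (cv2) and the standard library are available. Lean on these libraries where they do the work, as an engineer would, in place of code of your own. Each camera call takes 0.05 s, during which the arm holds its last target.

## Working session

There is one attempt and no reset: what is moved stays moved. The work goes in short steps, Python scripts to look and compute and a tool call to move; the robot and the scene stay as the last step left them, time stands still between calls to the robot, and variables do not carry over. Pictures are saved under pics/ and viewed, and the job is handed in when it is done.

Besides the shell and the picture viewer there is one more tool, called after "Call:" in YAML: its name, and indented under it one key for each argument. arm_command: Moves the arm, as the interface text tells. Scaled input: -1 to 1 covers 0.06 m each way for a shift and 0.1 rad each way for a turn. Its arguments: {"type":"object","properties":{"targets":{"type":"array"},"grip_force":{"type":"number"}},"required":["targets"]}

```bash
mkdir -p pics; cat > h.py <<'E'
import numpy as np, cv2
from rig import ctrl
def cap(n,f):
    c=ctrl.capture(n); cv2.imwrite('pics/'+f+'.png',c['image'][:,:,::-1]); np.savez('pics/'+f+'.npz',**c); return c
def cloud(c):
    K=c['mtx']; z=c['z_map'].astype(float); v,u=np.mgrid[:480,:640]
    P=np.stack([(u-K[0,2])/K[0,0]*z,(v-K[1,2])/K[1,1]*z,z],-1)
    W=(P-c['t'])@c['R']; W[z==0]=np.nan; return W
E
python3 - <<'E'
from h import *
for n in ['scene','top']:
    c=cap(n,n+'0'); print(n,c['mtx'],c['R'],c['t'])
s=ctrl.state(); print(s)
E
```

```text
scene [[528.53792354   0.         309.43597744]
 [  0.         528.53792354 241.22260868]
 [  0.           0.           1.        ]] [[-0.55220955  0.83370434 -0.00130037]
 [ 0.48421727  0.319454   -0.81454452]
 [-0.67867389 -0.45042892 -0.58009959]] [ 0.38569895 -0.16552144  1.59134681]
top [[480.1252766    0.         311.82168018]
 [  0.         480.1252766  236.63872983]
 [  0.           0.           1.        ]] [[ 0.0465243  -0.99891318 -0.00281898]
 [-0.97783556 -0.04496553 -0.2044889 ]
 [ 0.20413991  0.0122702  -0.97886482]] [-0.07455761  0.62116441  0.95470549]
{'t': 0.1, 'joint_positions': array([ 1.23701794e+00,  3.20228434e-01,  1.56555597e+00, -2.91605267e-05,
        1.25739743e+00, -1.99939121e-02]), 'dq': array([ 2.17558066e-03, -1.03750291e-03, -2.40430732e-03, -3.65536091e-05,
        2.45866902e-03,  9.62362063e-04]), 'joint_efforts': array([ 5.42100843e-04, -4.16414881e+01, -2.34703070e+01,  1.43374050e-04,
        4.89045327e-03, -3.89487013e-05]), 'tcp_pos': array([0.17734469, 0.54652049, 0.23056648]), 'tcp_rot': array([-1.26169563e-04,  1.56244874e-01,  9.87718030e-01, -7.84628940e-04]), 'wrist_force': array([-0.14172504, -0.14400628,  0.58244515]), 'ft_torque': array([-0.0118654 , -0.03011472, -0.03135191]), 'gripper_width': 0.08522633196034726}
```

View pics/scene0.png

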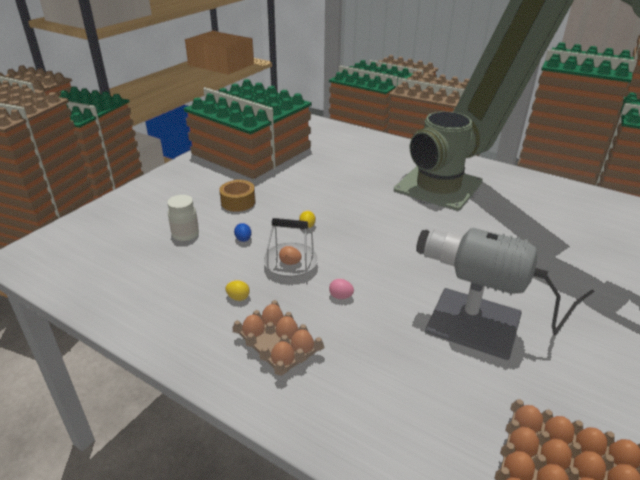

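View pics/top0.png

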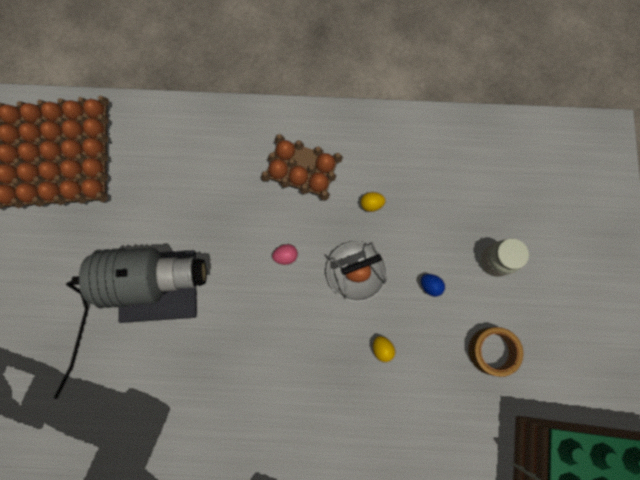

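```bash
cat > m.py <<'E'
from h import *
import sys
W={}
for n in ['top','scene']:
    c=dict(np.load(f'pics/{n}0.npz')); W[n]=cloud(c); c0=c
    w=W[n]; K=c['mtx']
    # table height check
    print(n,'table z median', np.nanmedian(w[...,2][(abs(w[...,2])<.02)]))
t=W['top']
for nm,(u,v) in dict(bar=(361,262),pink=(285,254),yel1=(372,201),yel2=(384,348),blue=(432,285),lamp=(130,277),hood=(178,271),collar=(202,271),tub=(512,254),tape=(497,335),carton=(300,170),egg=(357,273)).items():
    print(nm,np.round(t[v,u],4))
for n in W:
    w=W[n]; img=np.load(f'pics/{n}0.npz')['image'].astype(int)
    b=t[262,361]
    m=(np.linalg.norm(w[...,:2]-b[:2],axis=-1)<.07)&(w[...,2]>.105)&(w[...,2]<.14)&(img.max(-1)<70)
    p=w[m]; print(n,'bar',m.sum(),p.mean(0),p[:,2].min(),np.percentile(p[:,2],[5,50,95]))
    (cx,cy),(a,bb),ang=cv2.minAreaRect(p[:,:2].astype(np.float32)); print(cx,cy,a,bb,ang)
    q=p-p.mean(0); U,S,V=np.linalg.svd(q[:,:2],full_matrices=False); print('dir',V[0],np.degrees(np.arctan2(V[0][1],V[0][0])), np.ptp(q[:,:2]@V[0]))
    # dish rim
    m=(np.linalg.norm(w[...,:2]-b[:2],axis=-1)<.09)&(w[...,2]>.018)&(w[...,2]<.03)&(np.ptp(img,axis=-1)<40)
    p=w[m]; print('rim',len(p),(p.max(0)+p.min(0))/2,np.ptp(p,axis=0))
    # lamp upper half
    m=(np.linalg.norm(w[...,:2]-t[277,130][:2],axis=-1)<.25)&(w[...,2]>.10)&(w[...,2]<.25)
    p=w[m]; print('lamp',m.sum(),p.min(0),p.max(0))
E
python3 m.py
```

```text
top table z median -0.0012138535582165116
scene table z median 0.0006844883339300188
bar [ 0.5645 -0.1455  0.1264]
pink [0.5877 0.0104 0.0421]
yel1 [ 0.7163 -0.1748  0.0365]
yel2 [ 0.4005 -0.205   0.0458]
blue [ 0.5355 -0.3051  0.0424]
lamp [0.5042 0.2687 0.2202]
hood [0.5218 0.1927 0.1947]
collar [0.5266 0.1546 0.1718]
tub [ 0.5989 -0.4528  0.1015]
tape [ 4.386e-01 -4.552e-01  1.000e-04]
carton [ 0.772  -0.0129  0.0622]
egg [ 0.5529 -0.1449  0.0485]
top bar 302 [ 0.55999051 -0.14482787  0.12869023] 0.11469827764394087 [0.12411061 0.12918811 0.13186299]
0.5616726875305176 -0.14451536536216736 0.01596997119486332 0.08308938890695572 23.118061065673828
dir [-0.39323662  0.91943731] 113.15604181669535 0.08309015337122105
rim 484 [ 0.56154775 -0.14489114  0.02368119] [0.13180303 0.13099473 0.01133255]
lamp 5879 [0.45075934 0.15007015 0.10180688] [0.56650575 0.42768938 0.22961058]
scene bar 228 [ 0.56535112 -0.14197233  0.12704703] 0.11704403704658861 [0.11940738 0.12803222 0.13289213]
0.5641379952430725 -0.14265267550945282 0.013811801560223103 0.08122577518224716 23.659046173095703
dir [-0.38824647  0.92155558] 112.84543326584094 0.08124054541215751
rim 383 [ 0.56151676 -0.14543653  0.02391659] [0.13483269 0.13337069 0.01158174]
lamp 5644 [0.47332748 0.15234227 0.10003749] [0.56963983 0.43065724 0.22802396]
```

```bash
cat > l.py <<'E'
from h import *
from scipy.optimize import least_squares
P=[]
for n in ['top','scene']:
    w=cloud(dict(np.load(f'pics/{n}0.npz')))
    m=(np.abs(w[...,0]-.51)<.09)&(w[...,1]>.13)&(w[...,1]<.45)&(w[...,2]>.125)&(w[...,2]<.25)
    P.append(w[m])
    p=w[m]
    # profile along y
    for y in np.arange(.14,.44,.01):
        s=p[abs(p[:,1]-y)<.005]
        if len(s)>5: print(n,round(y,2),len(s),s[:,0].min().round(3),s[:,0].max().round(3),s[:,2].max().round(3))
P=np.vstack(P)
for name,lo,hi in [('housing',.245,.34),('hood',.165,.225),('collar',.14,.16)]:
    s=P[(P[:,1]>lo)&(P[:,1]<hi)]
    def f(q):
        a=np.array([q[0],0.2,q[1]]);d=np.array([q[2],1,q[3]]);d/=np.linalg.norm(d)
        r=s-a; return np.linalg.norm(r-np.outer(r@d,d),axis=1)-q[4]
    r=least_squares(f,[.52,.17,-.1,0,.04],loss='soft_l1',f_scale=.002); print(name,len(s),r.x,np.degrees(np.arctan(r.x[2])),np.median(abs(r.fun)))
# joint with z=.17
s=P[(P[:,1]>.165)&(P[:,1]<.34)&((P[:,1]<.225)|(P[:,1]>.245))]
def f(q):
    d=np.array([q[1],1,0]);d/=np.linalg.norm(d);r=s-[q[0],.2,q[4]]
    return np.linalg.norm(r-np.outer(r@d,d),axis=1)-np.where(s[:,1]>.235,q[2],q[3])
r=least_squares(f,[.52,-.1,.05,.02,.17],loss='soft_l1',f_scale=.002);print('joint',r.x,np.degrees(np.arctan(r.x[1])))
E
python3 l.py
```

```text
top 0.15 123 0.502 0.546 0.195
top 0.16 174 0.5 0.55 0.198
top 0.17 186 0.496 0.552 0.201
top 0.18 166 0.495 0.551 0.199
top 0.19 161 0.494 0.549 0.199
top 0.2 185 0.49 0.549 0.202
top 0.21 193 0.489 0.55 0.202
top 0.22 180 0.487 0.547 0.203
top 0.23 318 0.469 0.547 0.21
top 0.24 449 0.464 0.562 0.223
top 0.25 324 0.463 0.567 0.224
top 0.26 316 0.462 0.563 0.224
top 0.27 315 0.461 0.563 0.226
top 0.28 323 0.459 0.564 0.228
top 0.29 335 0.455 0.559 0.23
top 0.3 320 0.455 0.56 0.226
top 0.31 337 0.454 0.563 0.226
top 0.32 339 0.452 0.562 0.226
top 0.33 322 0.452 0.56 0.227
top 0.34 321 0.451 0.557 0.227
top 0.35 227 0.458 0.559 0.224
top 0.36 145 0.459 0.546 0.218
top 0.37 9 0.513 0.54 0.211
top 0.38 20 0.493 0.506 0.178
top 0.39 46 0.491 0.506 0.18
top 0.41 8 0.493 0.499 0.155
top 0.42 13 0.492 0.5 0.145
scene 0.15 17 0.52 0.549 0.196
scene 0.16 119 0.514 0.553 0.198
scene 0.17 115 0.51 0.553 0.201
scene 0.18 148 0.511 0.554 0.201
scene 0.19 150 0.509 0.552 0.2
scene 0.2 143 0.504 0.552 0.202
scene 0.21 158 0.501 0.553 0.203
scene 0.22 166 0.502 0.552 0.203
scene 0.23 158 0.501 0.55 0
[... 377 characters left out ...]
 0.478 0.562 0.227
scene 0.36 311 0.479 0.556 0.221
scene 0.37 211 0.495 0.549 0.213
scene 0.38 50 0.496 0.51 0.18
scene 0.39 52 0.495 0.508 0.181
scene 0.4 34 0.497 0.505 0.17
scene 0.41 33 0.496 0.503 0.156
scene 0.42 38 0.494 0.503 0.148
scene 0.43 9 0.493 0.499 0.134
housing 6056 [ 0.52042705  0.16909033 -0.10598063  0.01447283  0.05160261] -6.049660753557586 0.0011964700273972943
hood 1951 [ 0.52119466  0.17026874 -0.07785     0.10155796  0.02831508] -4.451497826179292 0.0013683761328981935
collar 300 [ 0.5032522   0.18426173 -0.5209723   0.25431154  0.01986844] -27.51826558706688 0.001540060768738095
joint [ 0.52079943 -0.10967617  0.05160994  0.02813472  0.17037261] -6.258965470308969
```

```bash
python3 - <<'E'
import cv2
a=cv2.imread('pics/top0.png')[200:350,60:260]; b=cv2.imread('pics/scene0.png')[210:360,400:600]
cv2.imwrite('pics/lz.png',cv2.hconcat([cv2.resize(a,(400,300),interpolation=2),cv2.resize(b,(400,300),interpolation=2)]))
E
```

```text
(no output)
```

View pics/lz.png

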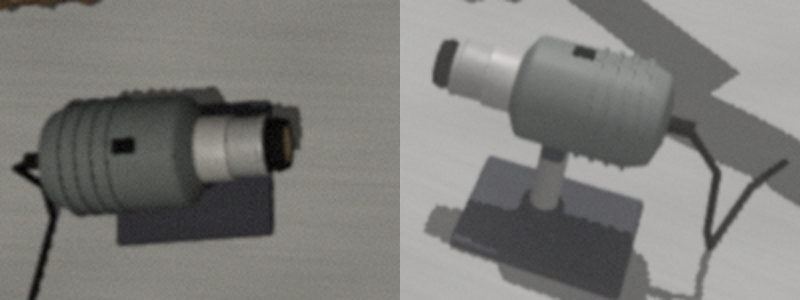

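Call:
arm_command:
  targets:
    - [0, 0, -0.15, 0.95, -1]
    - [0, 0, -0.15, 0.95, -1]
    - [0, 0, -0.15, 0.95, -1]
    - [0, 0, -0.15, 0.95, -1]
    - [0, 0, -0.15, 0.95, -1]
    - [0, 0, -0.15, 0.95, -1]
    - [0, 0, -0.15, 0.95, -1]
    - [0, 0, -0.15, 0.95, -1]
    - [0, 0, -0.15, 0.94, -1]
    - [0, 0, 0, 0, -1]

```text
t: 1.35
tcp_pos: [0.1775, 0.5471, 0.3125]
tcp_rot: [-0.0, 0.551, 0.835, 0.0]
wrist_force: [-0.1, -0.1, -0.2]
gripper_width: 0.0856
```

Call:
arm_command:
  targets:
    - [-0.3, 0.03, 0, 0, -1]
    - [-0.6, 0.06, 0, 0, -1]
    - [-0.73, 0.08, 0, 0, -1]
    - [-0.73, 0.08, 0, 0, -1]
    - [-0.73, 0.08, 0, 0, -1]
    - [-0.73, 0.08, 0, 0, -1]
    - [-0.73, 0.08, 0, 0, -1]
    - [-0.73, 0.08, 0, 0, -1]
    - [-0.73, 0.08, 0, 0, -1]
    - [-0.73, 0.08, 0, 0, -1]
    - [-0.73, 0.08, 0, 0, -1]
    - [-0.73, 0.08, 0, 0, -1]
    - [-0.73, 0.08, 0, 0, -1]
    - [-0.73, 0.08, 0, 0, -1]
    - [-0.73, 0.08, 0, 0, -1]
    - [-0.73, 0.08, 0, 0, -1]
    - [-0.73, 0.08, 0, 0, -1]
    - [-0.73, 0.08, 0, 0, -1]
    - [-0.5, 0.04, 0, 0, -1]
    - [-0.15, 0, 0, 0, -1]

```text
t: 3.85
tcp_pos: [0.5659, -0.1519, 0.3112]
tcp_rot: [-0.001, 0.552, 0.834, -0.0]
wrist_force: [-0.7, 0.1, -0.7]
gripper_width: 0.0855
```

Call:
arm_command:
  targets:
    - [0, 0, 0, 0, -1]
    - [0, 0, 0, 0, -1]

```text
t: 4.1
tcp_pos: [0.5659, -0.1491, 0.3125]
tcp_rot: [-0.0, 0.551, 0.835, 0.0]
wrist_force: [0.4, -0.6, 0.7]
gripper_width: 0.0854
```

```bash
python3 - <<'E'
from h import *
c=cap('wrist','w1'); print(c['mtx'],c['R'],c['t'],-c['R'].T@c['t'])
print(ctrl.state()['joint_positions'], ctrl.state()['tcp_rot'])
E
```

```text
[[371.64829954   0.         319.79422599]
 [  0.         371.64829954 243.85661891]
 [  0.           0.           1.        ]] [[ 9.19308977e-01  3.93536455e-01 -2.51629545e-04]
 [ 3.78548511e-01 -8.84121698e-01  2.73915766e-01]
 [ 1.07573368e-01 -2.51908476e-01 -9.61753653e-01]] [-0.46239037 -0.40418491  0.35787592] [ 0.53958529 -0.0852292   0.45478474]
[-2.77375932e-01  2.98833512e-01  1.39200788e+00  3.46906565e-04
  1.45078098e+00 -6.81680256e-01] [-6.60223681e-05  5.50753532e-01  8.34667909e-01  1.59738656e-04]
```

View pics/w1.png

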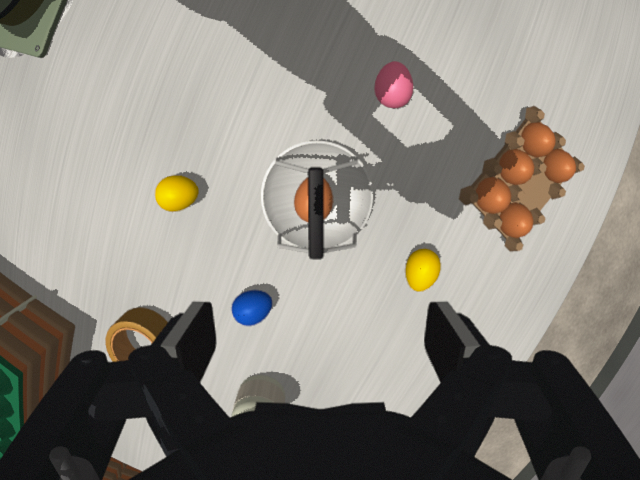

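```bash
cat >> h.py <<'E'
def fcloud(c):
    K=c['mtx']; z=c['z_map'].astype(float); v,u=np.mgrid[:480,:640]
    dx=u-K[0,2]; dy=v-K[1,2]; r=np.hypot(dx,dy); th=r/K[0,0]; s=np.where(r>0,np.tan(th)/np.maximum(r,1e-9),0)
    P=np.stack([dx*s*z,dy*s*z,z],-1); W=(P-c['t'])@c['R']; W[z==0]=np.nan; return W
E
cat > b.py <<'E'
from h import *
import sys
def bar(c,guess):
    w=fcloud(c); img=c['image'].astype(int)
    print('table',np.nanmedian(w[...,2][abs(w[...,2])<.02]))
    m=(np.linalg.norm(w[...,:2]-guess[:2],axis=-1)<.065)&(abs(w[...,2]-guess[2])<.012)&(img.max(-1)<75)
    p=w[m]; (cx,cy),(a,b),ang=cv2.minAreaRect(p[:,:2].astype(np.float32))
    q=p-p.mean(0); V=np.linalg.svd(q[:,:2],full_matrices=False)[2][0]
    print('bar',m.sum(),p.mean(0),np.percentile(p[:,2],[5,50,95]),'rect',cx,cy,a,b,ang,'pca',np.degrees(np.arctan2(V[1],V[0]))%180)
    m=(np.linalg.norm(w[...,:2]-guess[:2],axis=-1)<.09)&(abs(w[...,2]-guess[2]+.1)<.006)&(np.ptp(img,axis=-1)<40)
    p=w[m]; print('rim',len(p),(p.max(0)+p.min(0))/2,np.ptp(p,axis=0))
    m=(np.linalg.norm(w[...,:2]-guess[:2],axis=-1)<.05)&(w[...,2]<guess[2]-.06)&(w[...,2]>guess[2]-.12)&(img[...,0]-img[...,2]>50)
    p=w[m]; print('egg',len(p),(p.max(0)+p.min(0))/2,np.ptp(p,axis=0),p[:,2].max())
if __name__=='__main__': bar(dict(np.load('pics/w1.npz')),[.562,-.144,.126])
E
python3 b.py
```

```text
table -0.00030470482898929045
bar 1284 [ 0.56112772 -0.14533024  0.13039053] [0.12895468 0.13044814 0.13168121] rect 0.5615888833999634 -0.1467713564634323 0.013577215373516083 0.08265847712755203 23.276025772094727 pca 113.09865438894559
rim 1543 [ 0.5620025  -0.14714665  0.02593882] [0.13233806 0.1312547  0.01187604]
egg 679 [ 0.55932951 -0.14998443  0.03866078] [0.04457663 0.05286686 0.02413741] 0.05072948321127516
```

Call:
arm_command:
  targets:
    - [0.07, -0.05, 0.2, 0, -1]
    - [0, 0, 0.4, 0, -1]
    - [0, 0, 0.4, 0, -1]
    - [0, 0, 0.4, 0, -1]
    - [0, 0, 0.4, 0, -1]
    - [0, 0, 0.4, 0, -1]
    - [0, 0, 0.4, 0, -1]
    - [0, 0, 0.4, 0, -1]
    - [0, 0, 0.3, 0, -1]
    - [0, 0, 0.17, 0, -1]
    - [0, 0, 0, 0, -1]
    - [0, 0, 0, 0, -1]
    - [0, 0, 0, 0, -1]
  grip_force: 40

```text
t: 5.78
tcp_pos: [0.5627, -0.1475, 0.1049]
tcp_rot: [0.001, 0.551, 0.834, 0.0]
wrist_force: [0.3, -0.4, -0.1]
gripper_width: 0.0852
```

```bash
python3 - <<'E'
from h import *
c=cap('wrist','w2')
from b import bar
bar(c,[.5615,-.1465,.126])
E
```

```text
table -0.0002731585223558446
bar 9211 [ 0.55889802 -0.13941385  0.12993311] [0.12311861 0.13035383 0.13457229] rect 0.5607174038887024 -0.14488598704338074 0.07076410204172134 0.09314366430044174 78.75190734863281 pca 19.32522642110943
rim 5120 [ 0.56191947 -0.14744073  0.02589125] [0.13190216 0.13266977 0.01178072]
egg 1619 [ 0.5592697  -0.15483279  0.02877199] [0.04383858 0.06613586 0.04117651] 0.049360241746984
```

View pics/w2.png

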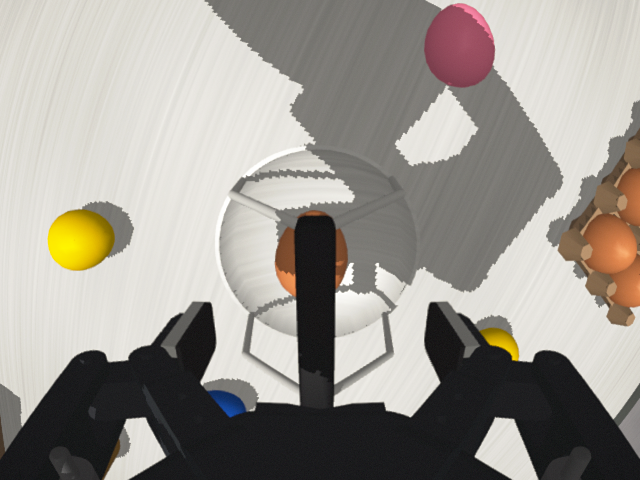

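Call:
arm_command:
  targets:
    - [0, 0, 0, 0, -0.6]
    - [0, 0, 0, 0, -0.2]
    - [0, 0, 0, 0, 0.1]
    - [0, 0, 0, 0, 0.3]
    - [0, 0, 0, 0, 0.5]
    - [0, 0, 0, 0, 0.6]
    - [0, 0, 0, 0, 0.7]
    - [0, 0, 0, 0, 0.8]
    - [0, 0, 0, 0, 1]
    - [0, 0, 0, 0, 1]
    - [0, 0, 0, 0, 1]
    - [0, 0, 0, 0, 1]
  grip_force: 60

```text
t: 7.32
tcp_pos: [0.562, -0.1475, 0.1042]
tcp_rot: [-0.0, 0.551, 0.834, -0.0]
wrist_force: [-2.7, -0.9, 3.7]
gripper_width: 0.0128
```

```bash
python3 - <<'E'
from h import *
c=cap('wrist','w3');s=ctrl.state();print(s['wrist_force'],s['ft_torque'],s['tcp_pos'],s['tcp_rot'],s['gripper_width'])
from b import bar
bar(c,[.5615,-.1465,.126])
E
```

```text
[-3.03653455 -0.80574554  3.92728955] [-0.22645046  0.60475799 -0.05185984] [ 0.56205417 -0.14742343  0.10416476] [-1.43446569e-04  5.51232436e-01  8.34351708e-01 -9.32669107e-05] 0.012788165464791864
table -0.00027317523872091506
bar 8235 [ 0.55876024 -0.13740436  0.12976447] [0.12236062 0.13052499 0.13184116] rect 0.5605288147926331 -0.142858624458313 0.03789593279361725 0.07466186583042145 4.654603958129883 pca 113.22042419978719
rim 4452 [ 0.56240479 -0.14571744  0.02596816] [0.13231651 0.1298232  0.01193581]
egg 1612 [ 0.55966741 -0.15243538  0.03039357] [0.04440629 0.06154329 0.04056783] 0.05067748521582844
```

View pics/w3.png

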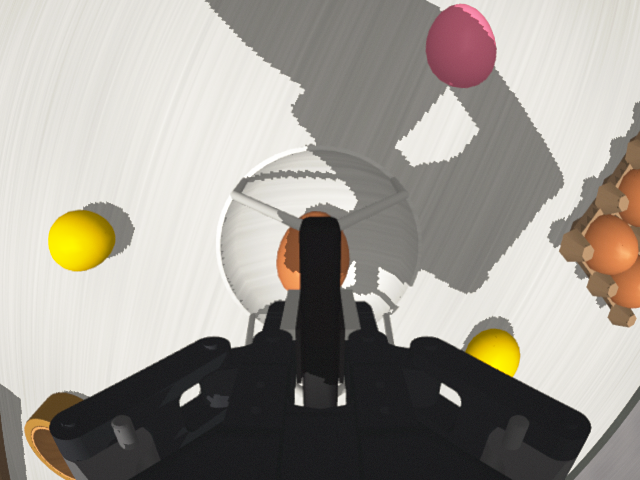

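Call:
arm_command:
  targets:
    - [0, 0, -0.02, 0, 1]
    - [0, 0, -0.05, 0, 1]
    - [0, 0, -0.1, 0, 1]
    - [0, 0, -0.14, 0, 1]
    - [0, 0, -0.16, 0, 1]
    - [0, 0, -0.16, 0, 1]
    - [0, 0, -0.16, 0, 1]
    - [0, 0, -0.16, 0, 1]
    - [0, 0, -0.16, 0, 1]
    - [0, 0, -0.16, 0, 1]
    - [0, 0, -0.16, 0, 1]
    - [0, 0, -0.16, 0, 1]
    - [0, 0, -0.16, 0, 1]
    - [0, 0, -0.16, 0, 1]
    - [0, 0, -0.16, 0, 1]
    - [0, 0, -0.16, 0, 1]
    - [0, 0, -0.12, 0, 1]
    - [0, 0, -0.06, 0, 1]
    - [0, 0, -0.02, 0, 1]
    - [0, 0, 0, 0, 1]

```text
t: 9.88
tcp_pos: [0.5621, -0.1474, 0.2497]
tcp_rot: [-0.0, 0.551, 0.834, -0.0]
wrist_force: [-0.0, -0.1, -3.9]
gripper_width: 0.0133
```

```bash
python3 - <<'E'
from h import *
c=cap('wrist','w4');s=ctrl.state();print(s['wrist_force'],s['ft_torque'],s['tcp_pos'],s['tcp_rot'],s['gripper_width'])
from b import bar
bar(c,[.5615,-.1465,.272])
w=fcloud(c)
cap('scene','s4');cap('top','t4')
E
```

```text
[-0.55959911 -1.41830261 -4.15926641] [-0.01065106 -0.00464117  0.02368528] [ 0.56204133 -0.14735998  0.24955733] [-3.47401135e-04  5.51274269e-01  8.34324012e-01 -6.16434792e-05] 0.013401263284662646
table -0.00032960007222097897
bar 8229 [ 0.558838   -0.1373562   0.27526923] [0.26799008 0.27598657 0.27737156] rect 0.5615225434303284 -0.14262619614601135 0.037775058299303055 0.07462061941623688 42.33848190307617 pca 113.19843110829996
rim 4165 [ 0.56243208 -0.14572967  0.17198131] [0.1318431  0.13006138 0.01195889]
egg 1618 [ 0.55994265 -0.15299301  0.17427334] [0.04414261 0.06309557 0.04214606] 0.19534637055676965
```

View pics/w4.png

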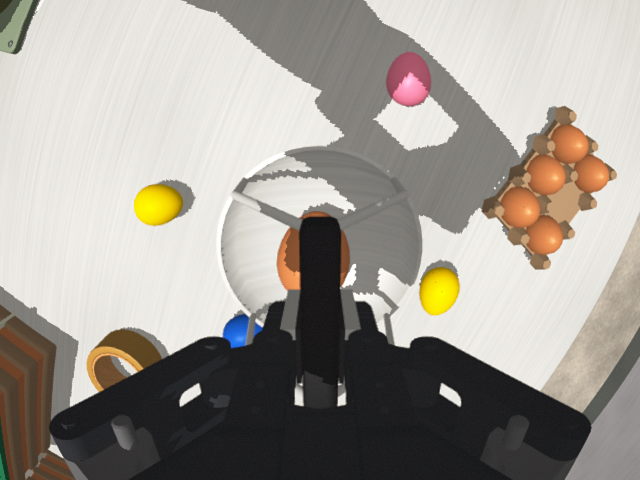

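View pics/s4.png

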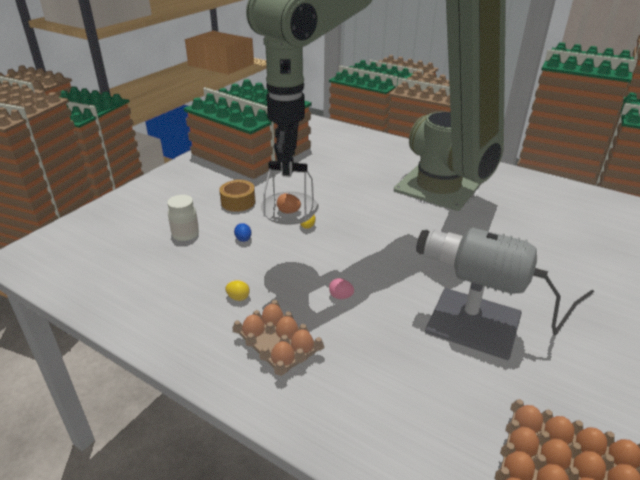

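View pics/t4.png

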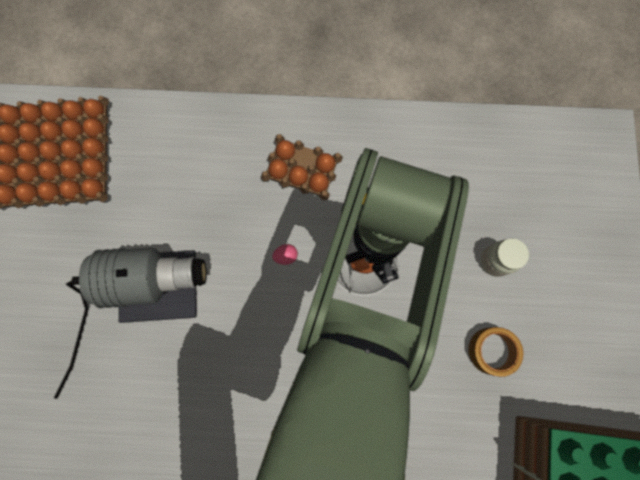

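Call:
arm_command:
  targets:
    - [0, 0, 0, 0.05, 1]
    - [0, 0, 0, 0.1, 1]
    - [0, 0, 0, 0.16, 1]
    - [0, 0, 0, 0.22, 1]
    - [0, 0, 0, 0.26, 1]
    - [0, 0, 0, 0.28, 1]
    - [0, 0, 0, 0.28, 1]
    - [0, 0, 0, 0.28, 1]
    - [0, 0, 0, 0.28, 1]
    - [0, 0, 0, 0.26, 1]
    - [0, 0, 0, 0.24, 1]
    - [0, 0, 0, 0.2, 1]
    - [0, 0, 0, 0.16, 1]
    - [0, 0, 0, 0.11, 1]
    - [0, 0, 0, 0.06, 1]
    - [0, 0, 0, 0, 1]
    - [0, 0, 0, 0, 1]

```text
t: 12.15
tcp_pos: [0.5622, -0.1474, 0.2499]
tcp_rot: [-0.0, 0.668, 0.745, 0.0]
wrist_force: [-0.3, 0.8, -4.2]
gripper_width: 0.0129
```

Call:
arm_command:
  targets:
    - [0.02, 0, 0, 0, 1]
    - [0.04, 0, 0, 0, 1]
    - [0.06, 0, 0, 0, 1]
    - [0.08, 0, 0, 0, 1]
    - [0.1, 0, 0, 0, 1]
    - [0.12, 0, 0, 0, 1]
    - [0.14, -0.01, 0, 0, 1]
    - [0.16, -0.01, 0, 0, 1]
    - [0.16, -0.01, 0, 0, 1]
    - [0.16, -0.01, 0, 0, 1]
    - [0.16, -0.01, 0, 0, 1]
    - [0.16, 0, 0, 0, 1]
    - [0.16, 0, 0, 0, 1]
    - [0.16, 0, 0, 0, 1]
    - [0.14, 0, 0, 0, 1]
    - [0.12, 0, 0, 0, 1]
    - [0.1, 0, 0, 0, 1]
    - [0.07, 0, 0, 0, 1]
    - [0.04, 0, 0, 0, 1]
    - [0.02, 0, 0, 0, 1]

```text
t: 14.65
tcp_pos: [0.5451, -0.0183, 0.2499]
tcp_rot: [0.0, 0.668, 0.745, -0.0]
wrist_force: [0.3, -0.0, -4.3]
gripper_width: 0.0129
```

```bash
python3 - <<'E'
from h import *
c=cap('wrist','w5');s=ctrl.state();print(s['wrist_force'],s['ft_torque'],s['tcp_pos'],s['tcp_rot'],s['gripper_width'])
q=s['tcp_rot'];print('yaw',2*np.degrees(np.arctan2(q[2],q[1]))-90)
from b import bar
bar(c,np.r_[s['tcp_pos'][:2],.272])
E
```

```text
[ 0.24761911 -0.57244478 -3.59251496] [ 0.01555391  0.03037867 -0.02206427] [ 0.54508465 -0.01823002  0.24987948] [-3.85036151e-05  6.67560219e-01  7.44555806e-01  5.88331609e-05] 0.012638817655919645
yaw 6.241920792596616
table -0.0003344956436314137
bar 8191 [ 0.5449745  -0.0075677   0.27551259] [0.26818058 0.27624277 0.27761332] rect 0.5460759401321411 -0.013313088566064835 0.03778138756752014 0.0748877301812172 25.262500762939453 pca 96.2475519054298
rim 4310 [ 0.54549324 -0.01331182  0.17190006] [0.13223627 0.12268358 0.01179951]
egg 1578 [ 0.54218615 -0.019517    0.1744551 ] [0.04431269 0.05689696 0.04311181] 0.19601100083395936
```

View pics/w5.png

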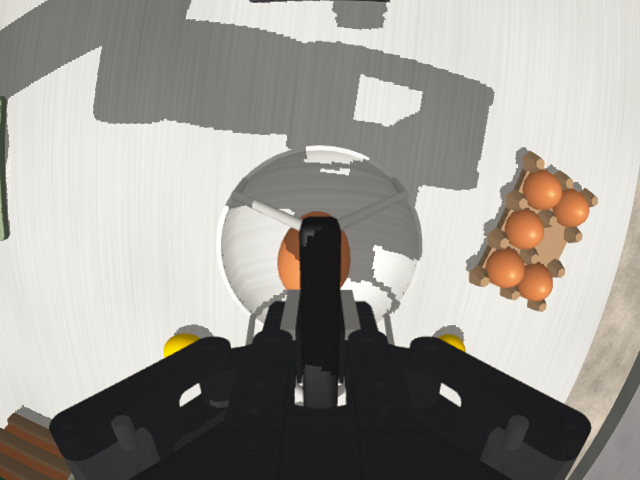

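```bash
python3 - <<'E'
from h import *
for n in ['top0','scene0']:
    w=cloud(dict(np.load(f'pics/{n}.npz')))
    img=np.load(f'pics/{n}.npz')['image'].astype(int)
    m=(abs(w[...,0]-.5)<.14)&(abs(w[...,1]-.27)<.16)&(w[...,2]>.006)&(w[...,2]<.05)
    print(n,m.sum(),np.histogram(w[m][:,2],bins=8))
    p=w[m]
    k=cv2.morphologyEx(m.astype(np.uint8),cv2.MORPH_OPEN,np.ones((3,3)))
    p=w[k>0]
    print(cv2.minAreaRect(p[:,:2].astype(np.float32)))
E
```

```text
top0 2019 (array([ 110,  722, 1001,  175,    6,    1,    1,    3]), array([0.00601651, 0.00913274, 0.01224897, 0.01536519, 0.01848142,
       0.02159765, 0.02471388, 0.0278301 , 0.03094633]))
((0.5108222365379333, 0.28960809111595154), (0.14978617429733276, 0.1679278314113617), 6.609713554382324)
scene0 4085 (array([ 282, 3313,  220,   46,   66,   99,   28,   31]), array([0.00600377, 0.01148333, 0.01696288, 0.02244243, 0.02792198,
       0.03340153, 0.03888108, 0.04436063, 0.04984018]))
((0.5116851329803467, 0.2898362874984741), (0.15366612374782562, 0.17033706605434418), 6.20374059677124)
```

Call:
arm_command:
  targets:
    - [0.02, 0, 0, 0, 1]
    - [0.04, 0, 0, 0, 1]
    - [0.06, -0.005, 0, 0, 1]
    - [0.08, 0, 0, 0, 1]
    - [0.1, 0, 0, 0, 1]
    - [0.12, 0, 0, 0, 1]
    - [0.13, 0, 0, 0, 1]
    - [0.13, 0, 0, 0, 1]
    - [0.13, 0, 0, 0, 1]
    - [0.13, 0, 0, 0, 1]
    - [0.12, 0, 0, 0, 1]
    - [0.1, 0, 0, 0, 1]
    - [0.08, 0, 0, 0, 1]
    - [0.06, 0, 0, 0, 1]
    - [0.04, 0, 0, 0, 1]
    - [0.02, 0, 0, 0, 1]
    - [0.01, 0, 0, 0, 1]
    - [0, 0, 0, 0, 1]
    - [0, 0, 0, 0, 1]

```text
t: 17.08
tcp_pos: [0.5358, 0.0633, 0.2499]
tcp_rot: [0.0, 0.668, 0.745, 0.0]
wrist_force: [0.1, -0.2, -3.6]
gripper_width: 0.0127
```

```bash
cat > f.py <<'E'
from h import *
import sys
def avg(n):
    F=[];T=[]
    for i in range(n):
        ctrl.capture('top'); s=ctrl.state(); F.append(s['wrist_force']);T.append(s['ft_torque'])
    F=np.array(F);T=np.array(T); s=ctrl.state(); q=s['tcp_rot']
    d=np.array([-.109,.994,0])
    print('F',F.mean(0).round(2),'sd',F.std(0).round(2),'along beam',(F@d).mean().round(2),'T',T.mean(0).round(3),'tcp',s['tcp_pos'].round(4),'yaw',(2*np.degrees(np.arctan2(q[2],q[1]))-90).round(2),'w',s['gripper_width'],'t',s['t'])
    x,y,z=s['tcp_pos'];print('lateral off line mm',1000*((x-(.5208-.1097*(y-.2)))*.994))
avg(int(sys.argv[1]))
E
python3 f.py 10
python3 - <<'E'
from h import *
cap('scene','s6');cap('top','t6');cap('wrist','w6')
a=cv2.imread('pics/t6.png')[180:360,60:360];b=cv2.imread('pics/s6.png')[140:320,320:600]
cv2.imwrite('pics/z6.png',cv2.vconcat([cv2.resize(a,(500,300),interpolation=2),cv2.resize(b,(500,300),interpolation=2)]))
E
```

```text
F [-0.01 -0.04 -4.16] sd [0.49 0.49 0.31] along beam -0.04 T [ 0.003 -0.007  0.003] tcp [0.5359 0.0634 0.2499] yaw 6.24 w 0.013025777104777458 t 17.575
lateral off line mm 0.06983023604427929
```

View pics/z6.png

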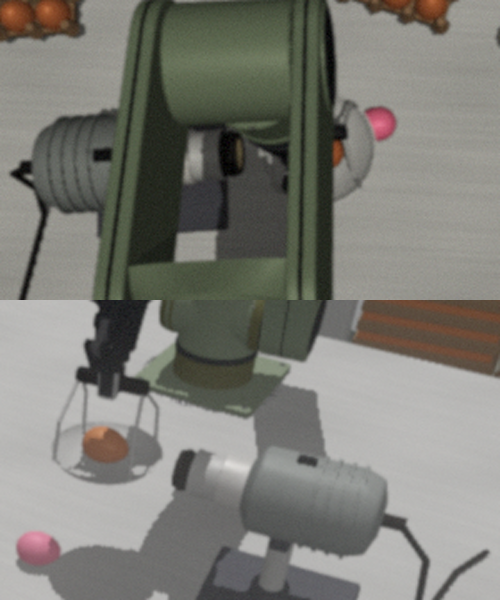

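View pics/w6.png

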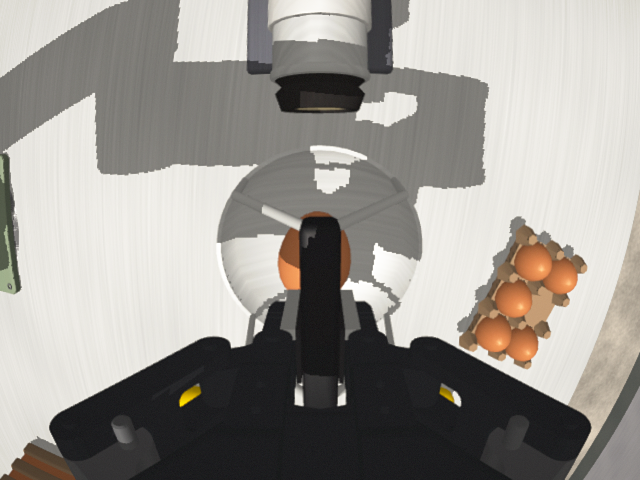

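```bash
python3 - <<'E'
from h import *
w=fcloud(dict(np.load('pics/w6.npz')))
for v in range(100,175,4): print(v,w[v,320].round(4),w[v,300].round(4))
E
```

```text
100 [0.527  0.154  0.1951] [0.5165 0.1532 0.1923]
104 [0.5272 0.1521 0.1932] [0.5167 0.1511 0.1918]
108 [0.5271 0.1531 0.1568] [0.5167 0.1492 0.1885]
112 [0.5273 0.151  0.1508] [0.5148 0.1495 0.1528]
116 [ 0.5266  0.1584 -0.0011] [ 5.059e-01  1.562e-01 -5.000e-04]
120 [ 0.527   0.1542 -0.0013] [ 5.064e-01  1.520e-01 -3.000e-04]
124 [ 0.5275  0.1499 -0.001 ] [ 0.5067  0.1478 -0.0017]
128 [ 0.528   0.1457 -0.0006] [0.5074 0.1435 0.0016]
132 [ 0.5284  0.1415 -0.0006] [ 0.5077  0.1393 -0.    ]
136 [ 0.5289  0.1373 -0.0012] [ 5.081e-01  1.351e-01 -4.000e-04]
140 [ 5.293e-01  1.331e-01 -3.000e-04] [ 0.5086  0.1309 -0.001 ]
144 [0.5298 0.1289 0.0014] [ 5.090e-01  1.267e-01 -1.000e-04]
148 [0.5299 0.1281 0.1709] [0.5181 0.1269 0.1699]
152 [0.5301 0.1257 0.1681] [0.5184 0.1246 0.1723]
156 [0.5304 0.1231 0.165 ] [0.5184 0.1219 0.1661]
160 [0.5307 0.1205 0.1613] [0.5185 0.1193 0.1627]
164 [0.531  0.1179 0.1596] [0.5186 0.1166 0.1595]
168 [0.5313 0.1153 0.1575] [0.5188 0.114  0.1587]
172 [0.5315 0.1128 0.1575] [0.519  0.1115 0.1583]
```

Call:
arm_command:
  targets:
    - [0.01, 0, 0, 0, 1]
    - [0.02, 0, 0, 0, 1]
    - [0.03, 0, 0, 0, 1]
    - [0.04, 0, 0, 0, 1]
    - [0.05, 0, 0, 0, 1]
    - [0.05, 0, 0, 0, 1]
    - [0.04, 0, 0, 0, 1]
    - [0.03, 0, 0, 0, 1]
    - [0.02, 0, 0, 0, 1]
    - [0.01, 0, 0, 0, 1]
    - [0, 0, 0, 0, 1]
    - [0, 0, 0, 0, 1]

```text
t: 19.23
tcp_pos: [0.5339, 0.0812, 0.2499]
tcp_rot: [0.0, 0.668, 0.745, 0.0]
wrist_force: [0.6, 0.3, -4.3]
gripper_width: 0.0126
```

```bash
python3 f.py 10
```

```text
F [-0.07  0.05 -3.59] sd [0.43 0.35 0.47] along beam 0.06 T [-0.014 -0.011 -0.012] tcp [0.5339 0.0813 0.2499] yaw 6.25 w 0.012921007717495296 t 19.725
lateral off line mm 0.03496228119749234
```

Call:
arm_command:
  targets:
    - [0.01, 0, 0, 0, 1]
    - [0.01, 0, 0, 0, 1]
    - [0.01, 0, 0, 0, 1]
    - [0, 0, 0, 0, 1]

```text
t: 20.23
tcp_pos: [0.5337, 0.0831, 0.2499]
tcp_rot: [-0.0, 0.668, 0.745, 0.0]
wrist_force: [0.3, 0.9, -4.6]
gripper_width: 0.0129
```

```bash
python3 f.py 8
```

```text
F [ 0.11 -0.13 -3.99] sd [0.54 0.3  0.36] along beam -0.14 T [ 0.001  0.007 -0.004] tcp [0.5337 0.0831 0.2499] yaw 6.24 w 0.012740433081986836 t 20.625
lateral off line mm 0.056675597132309845
```

Call:
arm_command:
  targets:
    - [0.01, 0, 0, 0, 1]
    - [0.01, 0, 0, 0, 1]
    - [0, 0, 0, 0, 1]

```text
t: 21.0
tcp_pos: [0.5335, 0.0843, 0.2499]
tcp_rot: [-0.0, 0.668, 0.745, 0.0]
wrist_force: [-0.3, 0.6, -2.7]
gripper_width: 0.0129
```

```bash
python3 f.py 8
```

```text
F [-0.27 -0.21 -4.15] sd [0.39 0.46 0.38] along beam -0.18 T [ 0.016  0.004 -0.001] tcp [0.5336 0.0842 0.2499] yaw 6.24 w 0.01321446298276171 t 21.4
lateral off line mm 0.06528682133208852
```

Call:
arm_command:
  targets:
    - [0.01, 0, 0, 0, 1]
    - [0.01, 0, 0, 0, 1]
    - [0, 0, 0, 0, 1]

```text
t: 21.78
tcp_pos: [0.5334, 0.0853, 0.2499]
tcp_rot: [0.0, 0.668, 0.745, -0.0]
wrist_force: [0.2, -1.1, -3.0]
gripper_width: 0.0125
```

```bash
python3 f.py 8
```

```text
F [-0.11 -0.87 -3.75] sd [0.37 0.48 0.4 ] along beam -0.85 T [-0.158  0.004 -0.008] tcp [0.5334 0.0854 0.2499] yaw 6.24 w 0.012670572750413337 t 22.175
lateral off line mm 0.05957552719623438
```

Call:
arm_command:
  targets:
    - [0.01, 0, 0, 0, 1]
    - [0.01, 0, 0, 0, 1]
    - [0, 0, 0, 0, 1]

```text
t: 22.55
tcp_pos: [0.5333, 0.0867, 0.2499]
tcp_rot: [0.0, 0.668, 0.745, 0.0]
wrist_force: [-0.2, -0.1, -3.1]
gripper_width: 0.0131
```

```bash
python3 f.py 8
```

```text
F [-0.2  -0.88 -3.32] sd [0.49 0.39 0.53] along beam -0.85 T [-0.187  0.003 -0.006] tcp [0.5333 0.0866 0.2499] yaw 6.24 w 0.012819935629906689 t 22.95
lateral off line mm 0.0507278168900418
```

Call:
arm_command:
  targets:
    - [0, 0, 0, 0.04, 1]
    - [0, 0, 0, 0.1, 1]
    - [0, 0, 0, 0.17, 1]
    - [0, 0, 0, 0.24, 1]
    - [0, 0, 0, 0.31, 1]
    - [0, 0, 0, 0.36, 1]
    - [0, 0, 0, 0.4, 1]
    - [0, 0, 0, 0.4, 1]
    - [0, 0, 0, 0.4, 1]
    - [0, 0, 0, 0.4, 1]
    - [0, 0, 0, 0.4, 1]
    - [0, 0, 0, 0.4, 1]
    - [0, 0, 0, 0.4, 1]
    - [0, 0, 0, 0.36, 1]
    - [0, 0, 0, 0.31, 1]
    - [0, 0, 0, 0.24, 1]
    - [0, 0, 0, 0.17, 1]
    - [0, 0, 0, 0.1, 1]
    - [0, 0, 0, 0.04, 1]
    - [0, 0, 0, 0, 1]

```text
t: 25.45
tcp_pos: [0.5333, 0.0866, 0.2499]
tcp_rot: [0.0, 0.838, 0.546, 0.0]
wrist_force: [-0.2, -1.0, -3.8]
gripper_width: 0.0129
```

```bash
python3 f.py 8; python3 -c "
from h import *
cap('wrist','w7')"
```

```text
F [-0.3  -0.84 -3.88] sd [0.56 0.46 0.46] along beam -0.8 T [-0.241  0.049  0.018] tcp [0.5333 0.0867 0.2499] yaw -23.78 w 0.013217050780209925 t 25.85
lateral off line mm 0.08348044051571768
```

View pics/w7.png

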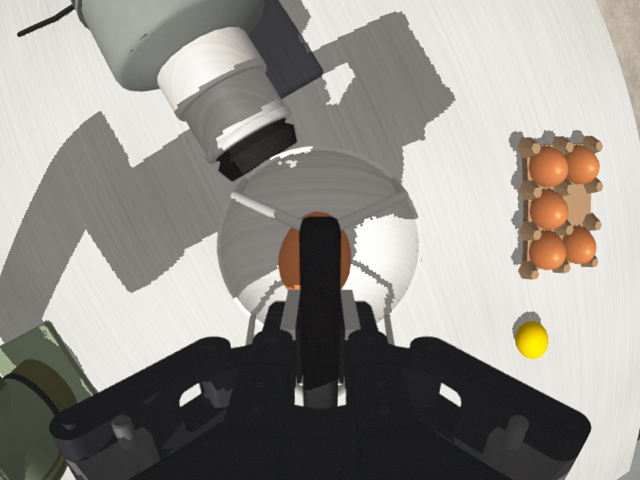

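Call:
arm_command:
  targets:
    - [0, 0, 0, 0.04, 1]
    - [0, 0, 0, 0.1, 1]
    - [0, 0, 0, 0.17, 1]
    - [0, 0, 0, 0.24, 1]
    - [0, 0, 0, 0.31, 1]
    - [0, 0, 0, 0.36, 1]
    - [0, 0, 0, 0.4, 1]
    - [0, 0, 0, 0.4, 1]
    - [0, 0, 0, 0.4, 1]
    - [0, 0, 0, 0.4, 1]
    - [0, 0, 0, 0.4, 1]
    - [0, 0, 0, 0.4, 1]
    - [0, 0, 0, 0.4, 1]
    - [0, 0, 0, 0.36, 1]
    - [0, 0, 0, 0.31, 1]
    - [0, 0, 0, 0.24, 1]
    - [0, 0, 0, 0.17, 1]
    - [0, 0, 0, 0.1, 1]
    - [0, 0, 0, 0.04, 1]
    - [0, 0, 0, 0, 1]

```text
t: 28.4
tcp_pos: [0.5333, 0.0867, 0.2499]
tcp_rot: [-0.0, 0.951, 0.311, 0.0]
wrist_force: [-0.3, -1.3, -4.5]
gripper_width: 0.0131
```

```bash
python3 f.py 8
```

```text
F [-0.14 -0.79 -3.5 ] sd [0.57 0.26 0.39] along beam -0.77 T [-0.252  0.033  0.004] tcp [0.5333 0.0866 0.2499] yaw -53.8 w 0.012901595483008663 t 28.8
lateral off line mm 0.06281202130631502
```

Call:
arm_command:
  targets:
    - [0, 0, 0, 0.04, 1]
    - [0, 0, 0, 0.1, 1]
    - [0, 0, 0, 0.17, 1]
    - [0, 0, 0, 0.24, 1]
    - [0, 0, 0, 0.31, 1]
    - [0, 0, 0, 0.36, 1]
    - [0, 0, 0, 0.4, 1]
    - [0, 0, 0, 0.4, 1]
    - [0, 0, 0, 0.4, 1]
    - [0, 0, 0, 0.4, 1]
    - [0, 0, 0, 0.4, 1]
    - [0, 0, 0, 0.4, 1]
    - [0, 0, 0, 0.4, 1]
    - [0, 0, 0, 0.36, 1]
    - [0, 0, 0, 0.31, 1]
    - [0, 0, 0, 0.24, 1]
    - [0, 0, 0, 0.17, 1]
    - [0, 0, 0, 0.1, 1]
    - [0, 0, 0, 0.03, 1]
    - [0, 0, 0, 0, 1]

```text
t: 31.3
tcp_pos: [0.5333, 0.0866, 0.2499]
tcp_rot: [-0.0, 0.999, 0.054, 0.0]
wrist_force: [-0.8, -1.1, -4.3]
gripper_width: 0.0129
```

```bash
python3 f.py 10; python3 - <<'E'
from h import *
c=cap('wrist','w8');cap('scene','s8');cap('top','t8')
from b import bar
bar(c,[.5333,.0866,.272])
a=cv2.imread('pics/t8.png')[180:360,60:360];b=cv2.imread('pics/s8.png')[140:320,320:600]
cv2.imwrite('pics/z8.png',cv2.vconcat([cv2.resize(a,(500,300),interpolation=2),cv2.resize(b,(500,300),interpolation=2)]))
E
```

```text
F [-0.04 -0.52 -3.9 ] sd [0.51 0.43 0.49] along beam -0.51 T [-0.205  0.031  0.006] tcp [0.5333 0.0866 0.2499] yaw -83.77 w 0.012928696468840898 t 31.8
lateral off line mm 0.06765371728430036
table -0.00027865319241570323
bar 8254 [0.54518782 0.08775794 0.27554605] [0.26833313 0.27628861 0.27764951] rect 0.539648175239563 0.08665098249912262 0.0742577314376831 0.037840623408555984 25.633502960205078 pca 6.399460413838341
rim 4652 [0.53905361 0.09772272 0.17199486] [0.12325688 0.15333886 0.01198771]
egg 1560 [0.53440349 0.08929557 0.17450516] [0.05485741 0.04372341 0.04321817] 0.19611424624000812
```

View pics/w8.png

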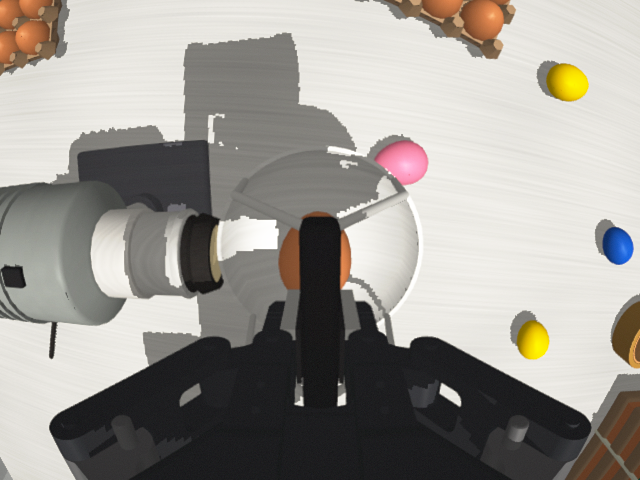

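View pics/z8.png

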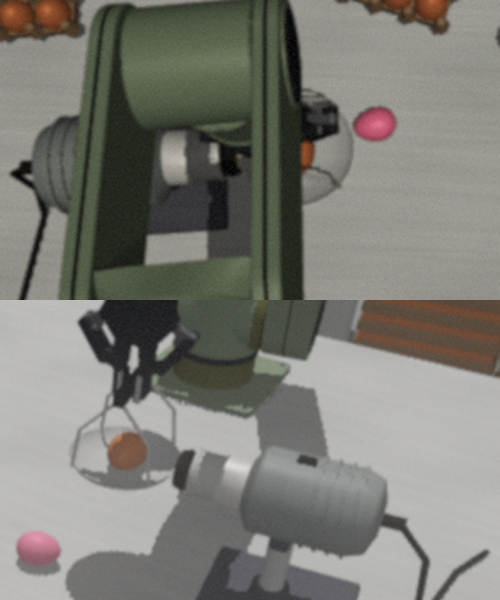

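```bash
python3 - <<'E'
from h import *
ctrl.sign_off()
s=ctrl.state();print(s['t'],s['wrist_force'],s['ft_torque'],s['gripper_width'])
E
```

```text
the job is handed in; nothing more can be done
the job is handed in; nothing more can be done
```

I picked the dish up by its bar and lifted it about 146 mm, then brought it forward with the bar pointing at the lamp until its rim touched the collar. With the rim held there I turned it a quarter turn and handed the job in at about 32 s, still holding it in the air. I don't know the verdict, and I could take no readings after handing in.

What the last checks showed:
- **Turn:** the tool turned 90.0°. The bar measured 6.4° and the line square to the beam 6.3°.
- **Aim:** the tool was within about 0.1 mm of the beam line sideways. The rim height works out at about 169.5 mm, against 170 mm for the beam.
- **Contact:** the average force along the beam was 0.5 N, with single readings scattering by about 0.4 N. The wrist moment was steadier and suggests about 0.9 N. The two differ, but both mean a light touch. During the turn the moment rose to roughly 1.1 N and then eased.
- **Egg:** it looked the same in the wrist view throughout. It sits 2–3 mm to one side of the bar, as it did before I lifted the dish.
- **Dish level:** the bar and rim heights did not change through the turn, but I did not measure its tilt separately.
- **Bystanders:** I saw nothing on the bench moved in the pictures, though I did not re-measure them.

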